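# Lean a driver plate on the inspection rest and kit its brackets

## Robot

A 6-joint arm with a two-finger parallel gripper is mounted at the origin on the work surface. World frame = base frame: x ahead of the robot, y to its left, z up, the work surface at z = 0. Lengths are in m, angles in rad, forces in N, time in s.
With the tool pointing down it reaches from about 0.325 to 0.775 m from the base axis. Payload 5.5 kg.
Tool frame: the origin (TCP) lies on the centre line of the jaws, within the pads' length; the fingertips stand 17 mm ahead of it and the grasp point (between the pads) lies 2 mm behind it (tips_ahead is the distance from the TCP to the fingertips, in m); z points along the fingers, y is the line along which they close (so a half turn about z gives the same grasp; the last joint's range is limited). The gripper opens to 88 mm and grips with 3 to 60 N. Pads are 20 mm wide; open, the fingers measure 115 mm over their backs; the gripper's body (75 mm by 178 mm) begins 61 mm behind the grasp point.
Start: joints at [-1.395, 0.091, 1.231, -0, 1.82, -0.057], TCP at [0.138, -0.584, 0.212] pointing down, gripper open.
Joint ranges: [-2.87, 2.87], [-0.86, 2.18], [0.17, 2.46], [-1.51, 4.65], [0.06, 2.69], [-2.65, 2.65]. Speed limits (rad/s): [2.57, 2.57, 3.01, 3.14, 3.14, 3.14].

## Interface

Orientations are given as a 3x3 rotation matrix whose columns are the frame's x, y, z axes.
In Python, from plant import move_pose, move_linear, set_joints, open_gripper, grasp, dwell, ik, get_obs, camera, get_calibration, Unreachable, close_job, tips_ahead gives the robot as it stands. Calls block until the motion is done:
- move_pose(position, orientation): joint-space move of the TCP to a pose.
- move_linear(position, attitude=None, speed=0.15, until_force=None): straight line of the TCP; attitude=None keeps the orientation; speed is the mean speed in m/s. With until_force (N) it stops when the force on the tool has changed by that much, and returns True; else False.
- set_joints(angles): joint-space move.
- open_gripper() and grasp(grip_force=None): open the fingers fully, or close them until they stop; grip_force is the grip in N (None keeps the last).
- dwell(seconds).
- ik(position, orientation): joint angles nearest the present ones, or None.
- get_obs(): the state.
- camera(name): name is "scene" or "top" or "wrist"; returns the picture (480x640x3 uint8, red, green, blue); there is no depth.
- get_calibration(name): a dict with "mtx" (3x3 intrinsics, pixels), "T" (4x4, takes a point from camera to world coordinates). Camera axes: x right, y up, looking along -z (the intrinsics and any distortion apply to the point x, -y, -z); pixel columns grow to the right and rows downward; lengths in m; the calibration is good to about 2 mm. A picture is of the moment at which its call begins: read the wrist's pose just before it. get_calibration takes no time and is no camera call; for the wrist camera it gives the pose at the moment of the call.
A pose or a line that the arm cannot do raises Unreachable and nothing moves.
- close_job(): hands the job in; it is judged then, once.
The state is a dict: "time": time; "qpos": joint angles; "dq": joint speeds; "joint_torque": joint torques, N m; "ee_pos": TCP position; "orientation": TCP orientation; "wrist_force": force on the tool from outside, world axes, zero at the start; "torque": the same for the moment, N m; "grip_width": finger opening in m; "grasp_force": force on a finger pad.
Only numpy, scipy, OpenCV 4.12 (cv2) and the standard library are available. Lean on these libraries where they do the work, as an engineer would, in place of code of your own. Each camera call takes 0.05 s, during which the arm holds its last target. There are 200 camera calls.

## Task

Lift the white mounting plate out of its upright slot rack and lean it on the blue inspection rest: lower edge on the ledge behind the lip, back flat against the sloping board, centred side to side, grey driver box facing out, eased back without being dropped or let fall. Then lay its long blue-block bracket flat, block up, in the long bay of the kit tray, and after that the short orange-block bracket in the narrow short bay, dropping neither. Leave the parts bin, screwdriver and cable gland where they are.

Things in the scene. Friction and masses are not known exactly. Their poses are not given: they have to be found in the camera images.
- plate: white mounting plate 8 mm thick, 130 wide, 160 high, about 0.34 kg, upright in the rack, lowest 40 mm in the slot. Origin: centre of its lower edge; z up the plate, y along its width, x out of its front. A grey driver box (80 wide, 44 high, 55 to 99 mm up) sticks 26 mm out of the front; above 99 mm the plate is bare on both sides: grip it there across its 8 mm
- plate_top (a point): middle of the plate's top edge, 160 mm up from its origin
- plate_box (a point): middle of the driver box's outer face, 30 mm in front of the plate's mid plane
- rack: fixed grey slot rack, foot 90 x 150 mm, 12 mm thick; two black rails 150 mm long and 12 thick rise 40 mm above the foot (to 52 mm over the bench) and leave an 11 mm slot along the rack's y. Origin under its centre. The plate comes out straight up
- rest: fixed inspection rest: steel foot 150 x 130 mm, blue backboard 120 wide leaning 28 degrees back from vertical, front to the rest's +x, so a plate's top leans towards the rest's -x. Origin under the middle of the rest, on the bench, z up
- rest_foot (a point): inner corner of ledge and backboard, mid width, 45 mm over the bench. Frame tilted with the board: z up the board's face (100 mm long), x square out of it, y along the width. Ledge 28 mm deep along x; a lip 8 mm high, 4 thick on its outer end leaves 24 mm between board and lip. A seated plate has its axes parallel to these and its origin 4 mm out along x
- tray: fixed grey and black kit tray 154 (x) x 150 (y) mm, walls 14 mm high and 4 thick, floor 4 mm thick. Origin under its centre, z up. Three compartments: the long bay, the narrow short bay, and a squarish one with a few brass spacers that stays as it is
- long_bay (a point): centre of the inner floor of the long bay: 146 mm along the tray's x, 46 along its y
- short_bay (a point): centre of the inner floor of the narrow short bay: 46 mm along the tray's x, 92 along its y
- long_bracket: flat steel strap 134 x 34 x 5 mm lying on the bench, with a blue block (30 along the strap, 16 across, 28 high) standing on its middle: total height 33 mm. Origin: centre of its underside, x along the strap, z up. Grip the block across its 16 mm. It lies along the tray's x in its bay, either way round
- short_bracket: the same with a strap 80 x 34 x 5 mm and an orange block of the same size (30 x 16 x 28, total height 33). Origin: centre of its underside, x along the strap. It lies along the tray's y in its bay, either way round
- bin: open blue parts bin 110 x 150 x 60 mm, bystander. Origin under its centre
- screwdriver: black-handled screwdriver 200 mm long lying on the bench, bystander
- gland: black and steel cylindrical cable gland, 38 mm diameter, 58 mm high, bystander. Origin under its centre
Mind the look-alikes: they are no part of the job. What is shaped like the short_bracket but red is not meant. Leave any purple look-alike of the long_bracket alone.

How it is judged:
On the way, in this order (a step that is already met when the one before it is completed fails the run):
1. the plate leans on the rest, seated and let go (x of plate in the frame of rest_foot between -0.002 and 0.012 m and y of plate in the frame of rest_foot between -0.025 and 0.025 m and z of plate in the frame of rest_foot between -0.006 and 0.008 m and angle between the x axis of plate and the x axis of rest_foot, either way round below 0.09 rad and angle between the z axis of plate and the z axis of rest_foot, either way round below 0.12 rad and z of plate_top in the frame of rest_foot above 0.1 m and x of plate_box in the frame of rest_foot above 0.015 m and contact force between the fingers and plate below 0.2 N and linear speed of plate below 0.03 m/s), for 0.2 s.
2. the long bracket lies flat in the long bay, let go (horizontal distance between long_bracket and long_bay below 0.012 m and angle between the x axis of long_bracket and the x axis of tray, either way round below 0.15 rad and z of long_bracket in the frame of long_bay between -0.004 and 0.004 m and angle between long_bracket's own z axis and vertical below 0.08 rad and contact force between the fingers and long_bracket below 0.2 N and linear speed of long_bracket below 0.03 m/s), for 0.2 s.
3. the short bracket lies flat in the short bay, let go (horizontal distance between short_bracket and short_bay below 0.012 m and angle between the x axis of short_bracket and the y axis of tray, either way round below 0.15 rad and z of short_bracket in the frame of short_bay between -0.004 and 0.004 m and angle between short_bracket's own z axis and vertical below 0.08 rad and contact force between the fingers and short_bracket below 0.2 N and linear speed of short_bracket below 0.03 m/s), for 0.2 s.
At the end, for the whole second after the job is handed in: Plate leaning on the rest: edge on the ledge and back on the board within 8 mm and 5 deg, level to 7 deg, centred to 25 mm, box outwards. Each bracket flat in its own bay, block up, within 12 mm and 0.15 rad. All let go and at rest (all of step 1 and all of step 2 and all of step 3); the robot touches nothing.
It fails at once if the plate or a bracket is dropped (moving over 0.7 m/s while not held) ((contact force between the fingers and plate below 0.2 N and linear speed of plate above 0.7 m/s) or (contact force between the fingers and long_bracket below 0.2 N and linear speed of long_bracket above 0.7 m/s) or (contact force between the fingers and short_bracket below 0.2 N and linear speed of short_bracket above 0.7 m/s)).
It fails at once if the plate is let fall back (turning over 3 rad/s while not held) (contact force between the fingers and plate below 0.2 N and angular speed of plate above 3 rad/s).
It fails at once if the bin, the screwdriver or the cable gland is moved by more than 20 mm (distance of any of bin, screwdriver, gland from where it was at the start of the episode above 0.02 m).
It also fails if it takes over 69 s, if anything falls off the work surface, if the arm or the gripper's body presses on something with over 40 N, if the wrist force passes 120 N, or if a joint passes its speed limit or range.

## Working session

There is one attempt and no reset: what is moved stays moved. The work goes in short steps, each a Python script; the robot and the scene stay as the last script left them, time stands still between calls to the robot, and variables do not carry over. Pictures are saved under pics/ and viewed, at most 10 in all, crops included, and the job is handed in when it is done.

```bash
ls; mkdir -p pics; python3 - <<'E'
from plant import *
import cv2
for n in ("top","scene"):
    cv2.imwrite(f"pics/{n}0.png",camera(n)[:,:,::-1])
    c=get_calibration(n);print(n,{k:(v.round(4).tolist() if hasattr(v,'round') else v) for k,v in c.items()})
print(get_obs(),tips_ahead)
E
```

```text
pics
top {'mtx': [[476.4326, 0.0, 316.0155], [0.0, 476.4326, 233.1402], [0.0, 0.0, 1.0]], 'T': [[-0.0492, 0.9725, -0.2278, 0.3394], [-0.9988, -0.0465, 0.0169, 0.017], [0.0059, 0.2283, 0.9736, 1.0274], [0.0, 0.0, 0.0, 1.0]]}
scene {'mtx': [[475.0332, 0.0, 312.865], [0.0, 475.0332, 246.3323], [0.0, 0.0, 1.0]], 'T': [[-0.2528, -0.5677, 0.7835, 1.2825], [0.9675, -0.1459, 0.2064, 0.2028], [-0.0029, 0.8102, 0.5861, 0.695], [0.0, 0.0, 0.0, 1.0]]}
{'time': 0.1, 'qpos': array([-1.39474070e+00,  9.17817412e-02,  1.23175224e+00,  3.91928930e-06,
        1.81980237e+00, -5.67548934e-02]), 'dq': array([ 0.00054976, -0.00240072, -0.00336902, -0.0014248 , -0.00028401,
        0.00035772]), 'joint_torque': array([ 2.47226439e-03, -4.47857738e+01, -4.07570028e+01,  7.01276609e-02,
        2.84712593e-02, -1.19470155e-04]), 'ee_pos': array([ 0.1383458 , -0.58354176,  0.21102853]), 'orientation': array([[ 9.73021608e-01,  2.30713805e-01, -3.01663472e-04],
       [ 2.30713979e-01, -9.73020098e-01,  1.71740246e-03],
       [ 1.02703836e-04, -1.74066768e-03, -9.99998480e-01]]), 'wrist_force': array([-0.06586278,  0.72034271, -0.7823699 ]), 'torque': array([ 0.07795582,  0.01229917, -0.04012563]), 'grasp_force': 0.0, 'grip_width': 0.08808706563520279} 0.017
```

View pics/top0.png

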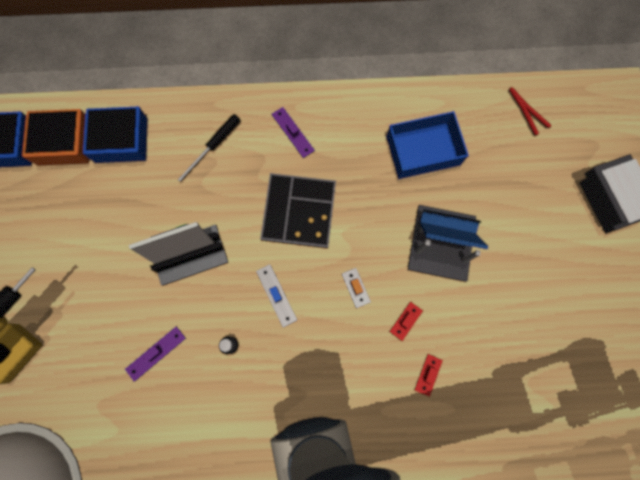

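View pics/scene0.png

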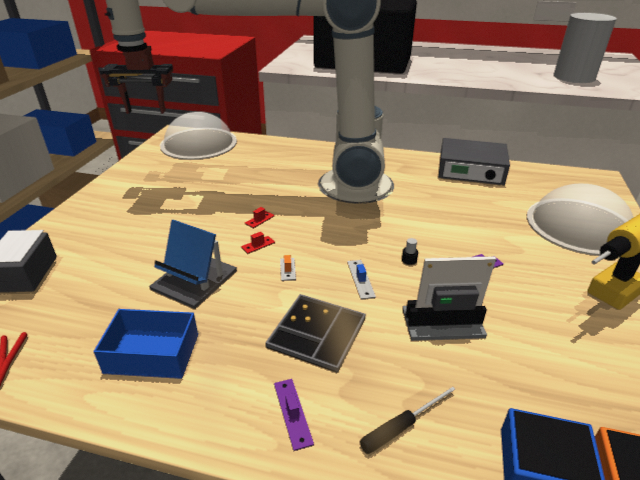

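The top view shows: plate in rack ~(180,245), rest ~(445,243), tray ~(299,211), gland (228,345), bin (427,146), screwdriver (210,148). 
Candidates: blue-block strap (277,295) is the long bracket (the purple ones at (293,132) and (155,354) are look-alikes). Orange-block strap (356,288) is the short bracket (the red ones at (406,321) and (428,374) are look-alikes). I'll confirm with one enlarged crop.

```bash
cat > h.py <<'E'
import numpy as np, cv2
from plant import *
def ray(n,px,z=0.,c=None):
    c=c or get_calibration(n);K=c['mtx'];T=c['T']
    d=np.linalg.solve(K,[px[0],px[1],1.]);d=T[:3,:3]@(d*[1,-1,-1]);o=T[:3,3]
    return o+d*(z-o[2])/d[2]
def proj(n,P,c=None):
    c=c or get_calibration(n);T=c['T'];p=(np.asarray(P,float)-T[:3,3])@T[:3,:3]*[1,-1,-1]
    p=p@c['mtx'].T;return p[...,:2]/p[...,2:]
E
python3 - <<'E'
from h import *
t=cv2.imread("pics/top0.png");s=cv2.imread("pics/scene0.png")
def cr(im,x,y,w=130,h=97):return cv2.resize(im[y:y+h,x:x+w],(400,300),interpolation=cv2.INTER_CUBIC)
m=np.vstack([np.hstack([cr(t,390,190,),cr(s,130,205)]),np.hstack([cr(t,250,245),cr(s,385,245)])])
cv2.imwrite("pics/m1.png",m)
for k,p in dict(rack=(190,258),rest=(441,250),tray=(299,211),long=(277,297),short=(357,289),gland=(228,347),bin=(427,148)).items():print(k,ray("top",p).round(3))
c=get_calibration("wrist");T=get_obs();R=T['orientation'];print(c['mtx'],R.T@(c['T'][:3,3]-T['ee_pos']),R.T@c['T'][:3,:3])
E
```

```text
rack [0.537 0.277 0.   ]
rest [ 0.529 -0.274  0.   ]
tray [0.632 0.035 0.   ]
long [0.443 0.09  0.   ]
short [ 0.452 -0.083  0.   ]
gland [0.344 0.195 0.   ]
bin [ 0.77  -0.267  0.   ]
[[364.14136139   0.         321.37683037]
 [  0.         364.14136139 240.91086753]
 [  0.           0.           1.        ]] [ 0.07009587 -0.00075546 -0.17308281] [[ 2.21430159e-04  9.65452627e-01  2.60578541e-01]
 [ 9.99999733e-01 -3.95204996e-04  6.14484984e-04]
 [ 6.96238084e-04  2.60578336e-01 -9.65452457e-01]]
```

View pics/m1.png

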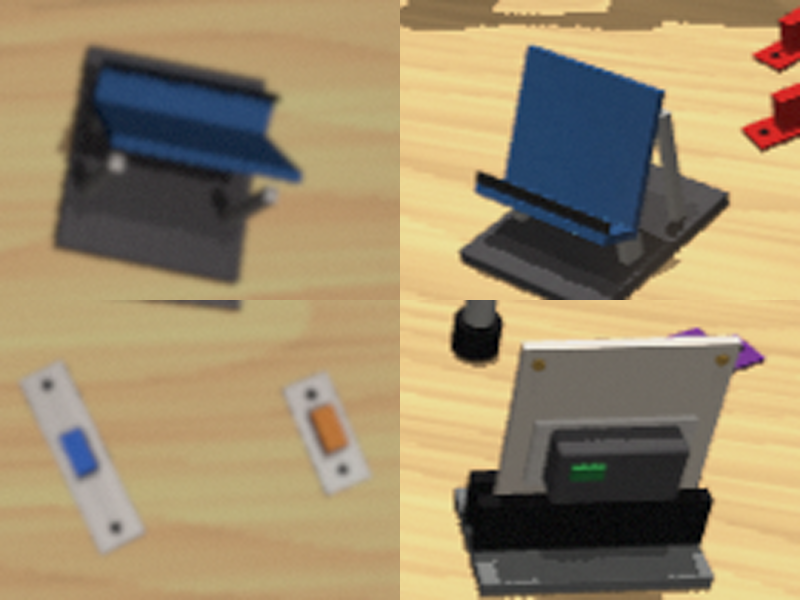

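The crop confirms the blue-block strap and the orange-block strap on the bench. The rest's front faces away from the robot, about +x, and so does the plate's box. Next I'll take close wrist views.

```bash
cat > look.py <<'E'
from h import *
import pickle
def yawR(a):  # tool down, tool x at yaw a
    c,s=np.cos(a),np.sin(a);return np.array([[c,s,0],[s,-c,0],[0,0,-1.]])
if __name__=="__main__":
    D={}
    for n,p in dict(rest=(.47,-.25,.24),mid=(.45,.01,.24),rack=(.46,.25,.26)).items():
        move_pose(p,yawR(0.)); dwell(.2)
        c=get_calibration("wrist");im=camera("wrist")[:,:,::-1].copy();D[n]=c
        cv2.imwrite(f"pics/w_{n}.png",im);print(n,get_obs()['time'],get_obs()['qpos'].round(2))
    pickle.dump(D,open("cal.pkl","wb"))
E
python3 look.py
```

```text
rest 2.075 [-0.55 -0.08  1.36 -0.    1.87  1.02]
mid 3.3417 [-0.06 -0.3   1.55 -0.    1.9   1.52]
rack 4.5417 [ 0.43 -0.1   1.34 -0.    1.91  2.  ]
```

View pics/w_rest.png

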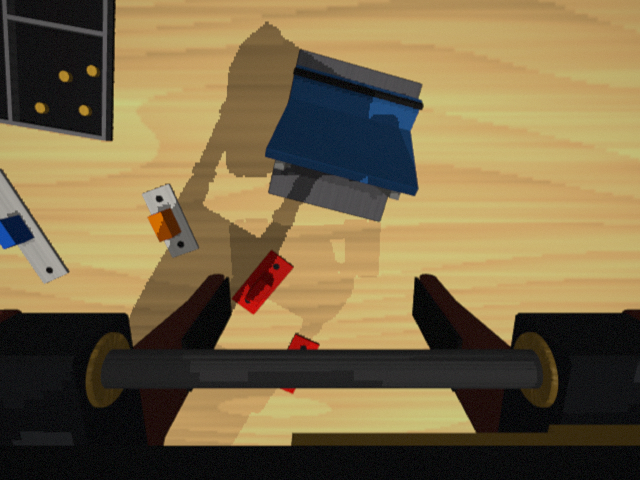

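View pics/w_mid.png

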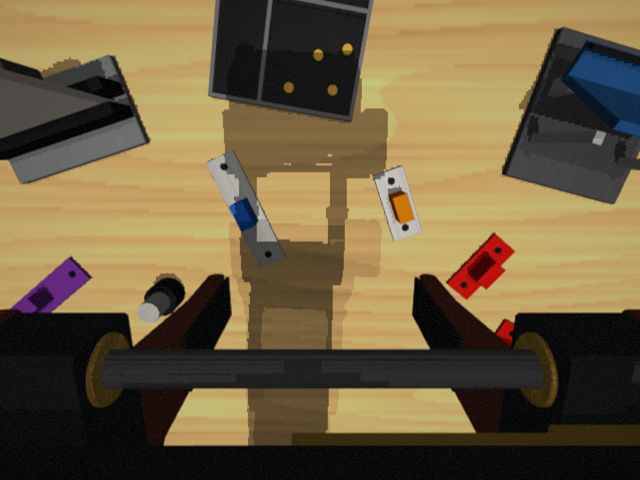

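View pics/w_rack.png

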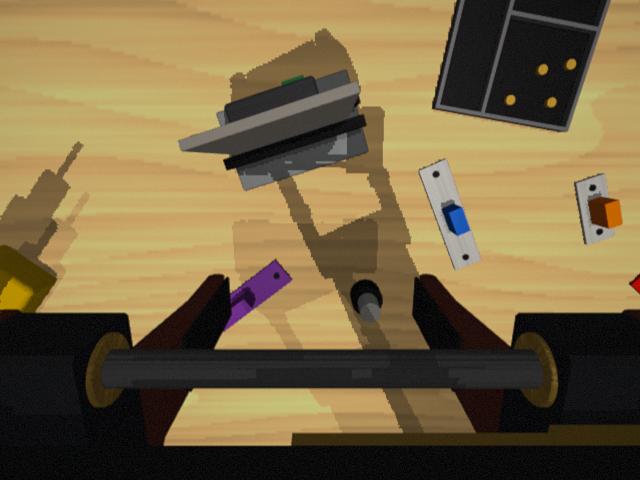

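Rest view: lip ~(358,88), board top edge ~(266,157)-(417,194). Mid view: long bracket ~(246,210), short bracket ~(399,204), tray's near edge ~(210,97)-(352,121). Rack view: plate top edge ~(180,145)-(360,90). I'll zoom in to read exact corners.

```bash
python3 - <<'E'
from h import *
def cr(n,x,y,w,h,W,H):
    im=cv2.imread(f"pics/{n}.png")[y:y+h,x:x+w];im=cv2.convertScaleAbs(im,alpha=1.5,beta=20);im=cv2.resize(im,(W,H),interpolation=cv2.INTER_CUBIC)
    for i in range(0,w,20):cv2.putText(im,str(x+i),(i*W//w,8),0,.3,(0,0,255),1);cv2.line(im,(i*W//w,0),(i*W//w,H),(0,0,255) if 0 else (120,120,255),1) if i%20==0 else 0
    for i in range(0,h,20):cv2.putText(im,str(y+i),(0,i*H//h+8),0,.3,(0,200,0),1);cv2.line(im,(0,i*H//h),(W,i*H//h),(120,255,120),1)
    return im
m=np.vstack([np.hstack([cr("w_rack",170,60,200,150,400,300),cr("w_rest",250,40,200,150,400,300)]),
 np.hstack([cr("w_mid",200,0,200,150,400,300),cr("w_mid",200,140,240,140,400,300)])])
cv2.imwrite("pics/m2.png",m)
E
```

```text
(no output)
```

View pics/m2.png

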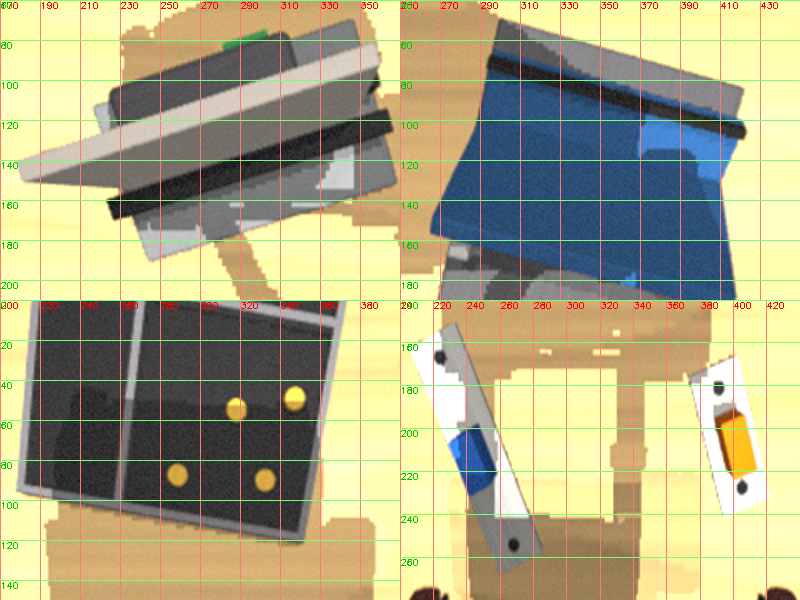

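The zoom gives clean corners for every part: plate top strip (179,141)-(359,82)/(181,151)-(360,93), lip (294,67)-(422,103), board top (266,157)-(417,194), tray near corners (209,96) and (351,119). I'll fit the poses by least squares.

```bash
cat > fit.py <<'E'
from h import *
import pickle
from scipy.optimize import least_squares
C=pickle.load(open("cal.pkl","rb"));C['top']=get_calibration("top")
Ry=lambda a:np.array([[np.cos(a),0,np.sin(a)],[0,1,0],[-np.sin(a),0,np.cos(a)]])
Rz=lambda a:np.array([[np.cos(a),-np.sin(a),0],[np.sin(a),np.cos(a),0],[0,0,1]])
t=np.radians(28)
def fit(name,obs,x0,z0=0,tilt=0):
    def res(v,w=True):
        return np.concatenate([(proj(0,Rz(v[2])@Ry(-tilt)@np.array(P)+[v[0],v[1],z0],C[cam])-px)*(.5 if cam=='top' and w else 1) for cam,P,px in obs])
    s=least_squares(res,x0,loss='soft_l1',x_scale=[.01,.01,.1]);print(name,s.x.round(4),'res',res(s.x).round(1).tolist());return s.x
w=.065;F={}
F['plate']=fit('plate',[('rack',(.004,w,.16),(179,141.5)),('rack',(.004,-w,.16),(359,81.5)),('rack',(-.004,w,.16),(181,151)),('rack',(-.004,-w,.16),(360,93.5))],[.537,.277,.28],.012)
F['rack']=fit('rack',[('rack',(-.045,.075,.012),(245,190)),('rack',(-.045,-.075,.012),(368.5,152.5)),('rack',(.045,-.075,.012),(346,69))],[.537,.277,.28])
F['rest']=fit('rest',[('rest',(.028,.06,.008),(294,67.5)),('rest',(.028,-.06,.008),(422.5,102.5)),('rest',(.024,.06,.008),(293.5,72.5)),('rest',(.024,-.06,.008),(421.5,108)),('rest',(0,.06,.1),(266,157)),('rest',(0,-.06,.1),(417,194))],[.53,-.27,-.17],.045,t)
F['restfoot']=fit('restfoot',[('rest',(.075,.065,.01),(298.5,49)),('rest',(.075,-.065,.01),(421,84)),('mid',(.075,.065,.01),(556,28)),('mid',(-.075,.065,.01),(503,172)),('mid',(-.075,-.065,.01),(613,203))],[.53,-.27,-.17])
a,b=.077,.075
F['tray']=fit('tray',[('mid',(-a,b,.014),(209,95.5)),('mid',(-a,-b,.014),(351,119)),('rack',(-a,b,.014),(434,107)),('rack',(-a,-b,.014),(567,130)),('rest',(-a,-b,.014),(110,139)),
 ('top',(a,b,.014),(271,174)),('top',(a,-b,.014),(336,181)),('top',(-a,-b,.014),(329,248)),('top',(-a,b,.014),(262,240))],[.632,.035,-.15])
def br(n,L,cs,x0):
    a,b=L/2,.017;P=[(a,b,.005),(a,-b,.005),(-a,-b,.005),(-a,b,.005)]
    F[n]=fit(n,[(c,p,q) for c,Q in cs for p,q in zip(P,Q)],x0)
br('long',.134,[('mid',[(207.2,162.4),(233,150.7),(285.8,255.3),(260,266.9)]),('rack',[(419,170),(445,159),(480,260),(457,269)])],[.443,.09,.4])
br('short',.08,[('mid',[(374,176.4),(402.8,165.7),(422,232.4),(393.2,240.8)])],[.452,-.083,.3])
pickle.dump(F,open("F.pkl","wb"))
E
python3 fit.py
```

```text
plate [0.5469 0.2855 0.2946] res [-1.8, -0.9, -0.6, -0.2, 0.7, 1.0, 1.5, 0.2]
rack [0.5413 0.2809 0.2945] res [-1.7, 1.1, 0.2, -0.4, 0.7, -0.2]
rest [ 0.5672 -0.2784 -0.2542] res [-0.6, 0.7, 0.9, 2.1, -0.9, 0.3, 0.1, 0.8, -0.6, -10.5, 1.9, -6.9]
restfoot [ 0.5415 -0.2707 -0.249 ] res [-1.0, -0.0, -0.1, -0.7, 3.6, -1.3, 0.3, 3.6, -0.4, 1.5]
tray [ 0.6312  0.039  -0.161 ] res [-0.8, -0.4, 1.3, 0.5, 1.5, 0.2, 1.2, 0.1, -4.0, 0.2, -1.5, -0.2, -0.9, -0.1, -1.0, -0.2, -1.8, -0.0]
long [0.445  0.094  0.4188] res [-1.8, -0.0, -0.1, -1.4, 0.3, 1.4, 0.2, 1.0, -0.4, 0.2, 1.5, -1.1, 2.0, -0.6, -1.2, 1.1]
short [ 0.4521 -0.0771  0.331 ] res [-0.5, -0.6, 0.3, -0.1, -0.1, 0.0, 0.3, 0.9]
```

```bash
sed -i "s/('rest',(0,.06,.1)/('rest',(-.008,.06,.1)/;s/('rest',(0,-.06,.1)/('rest',(-.008,-.06,.1)/" fit.py; python3 fit.py | grep '^rest '
cat >> look.py <<'E'
F=pickle.load(open("F.pkl","rb"))
from scipy.spatial.transform import Rotation as Ro
def plate_tool(yaw,tilt):   # tool frame gripping plate of given yaw, leaning back by tilt: tool y=plate x, tool z=-plate z, tool x=plate y
    P=Ro.from_euler('zy',[yaw,-tilt]).as_matrix();return P,np.column_stack([P[:,1],P[:,0],-P[:,2]])
E
python3 - <<'E'
from look import *
x,y,a=F['plate'];P,R=plate_tool(a,0)
move_pose((x,y,.255),R);dwell(.2)
c=get_calibration("wrist");im=camera("wrist")[:,:,::-1].copy();pickle.dump(c,open("c2.pkl","wb"))
cv2.imwrite("pics/w_pre.png",im);print(get_obs()['time'],get_obs()['qpos'].round(2))
q=[proj(0,P@np.array(p)+[x,y,.012],c).round(1).tolist() for p in [(.004,.065,.16),(-.004,.065,.16),(.004,-.065,.16),(-.004,-.065,.16)]];print(q)
P,R=plate_tool(F['rest'][2],np.radians(28));f=np.r_[F['rest'][:2],.045]
for d in [(.004,0,.13),(.012,0,.15),(.014,0,.22)]:print(ik(f+P@np.array(d),R))
E
```

```text
rest [ 0.5677 -0.279  -0.2423] res [-0.3, 0.8, 1.7, 0.6, -0.6, 0.4, 0.9, -0.7, -0.3, -0.9, -0.3, -0.1]
6.4333 [0.43 0.15 1.09 0.   1.9  0.13]
[[328.6, 153.3], [316.9, 153.3], [327.8, 325.3], [317.5, 325.3]]
[-0.76437804 -0.34531461  1.79442092  0.34033239  1.3395573  -0.54116559]
[-0.77152002 -0.34932192  1.75992564  0.34000614  1.378213   -0.53484476]
[-0.82445446 -0.40601281  1.69199233  0.35250836  1.51294634 -0.54120138]
```

View pics/w_pre.png

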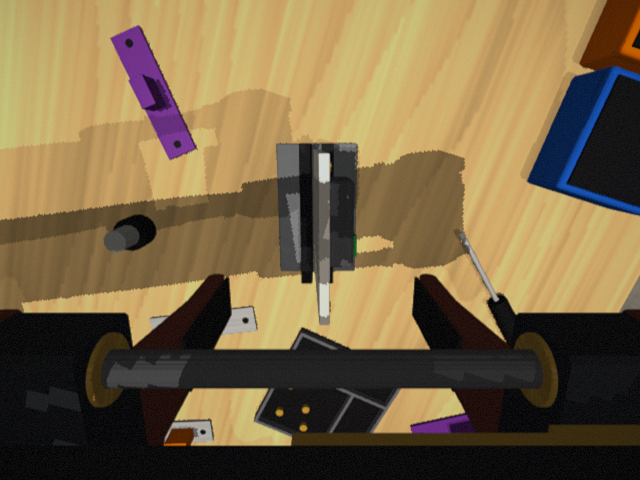

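The view from above the plate shows its top strip at columns 318-330, rows 153-324, within 1 px of the model. It leans slightly forward in the slot. I'll grip it and lift.

```bash
python3 - <<'E'
from look import *
x,y,a=F['plate'];P,R=plate_tool(a,-.05)
top=np.array([x,y,.172])+P@[.0007,0,0]
g=top-P[:,2]*.030
move_linear(g+P[:,2]*.075,R,speed=.1)
print(move_linear(g,speed=.08,until_force=8))
grasp(40);o=get_obs();print(o['time'],o['grip_width'],o['grasp_force'],o['wrist_force'].round(1))
move_linear(o['ee_pos']+[0,0,.075],speed=.07);o=get_obs();print(o['time'],o['grip_width'],o['grasp_force'],o['wrist_force'].round(1),o['ee_pos'].round(4))
E
```

```text
False
9.25 0.007718726084755853 39.989113211631775 [ 1.2  1.2 -1. ]
10.475 0.00784902063158986 39.99248921871185 [-0.9  0.7 -3.9] [0.546  0.2857 0.2161]
```

```bash
python3 - <<'E'
from look import *
o=get_obs();P0,R0=plate_tool(F['plate'][2],0)
move_linear(o['ee_pos']+[0,0,.10],speed=.12)
P,R=plate_tool(F['rest'][2],np.radians(28));f=np.r_[F['rest'][:2],.045]
H=lambda x,z:f+P@[x,0,z]
move_pose(H(.014,.27),R)
move_linear(H(.012,.150),speed=.1);dwell(.2)
b=get_obs();print(b['time'],b['wrist_force'].round(1),b['grip_width'])
print('down',move_linear(H(.012,.120),speed=.02,until_force=4))
o=get_obs();d=(o['ee_pos']-f)@P;print(o['time'],d.round(4),o['wrist_force'].round(1))
cv2.imwrite("pics/w_seat.png",camera("wrist")[:,:,::-1]);cv2.imwrite("pics/s_seat.png",camera("scene")[:,:,::-1])
E
```

```text
15.0833 [ 0.5 -0.1 -4.2] 0.007534774206256714
down True
15.9 [0.0116 0.0003 0.1359] [-1.8  2.2  4.5]
```

```bash
python3 - <<'E'
from look import *
s=cv2.imread("pics/s_seat.png")[170:310,110:270];w=cv2.imread("pics/w_seat.png")
cv2.imwrite("pics/m3.png",np.hstack([cv2.resize(s,(400,350),interpolation=cv2.INTER_CUBIC),cv2.resize(w,(400,350))]))
P,R=plate_tool(F['rest'][2],np.radians(28));f=np.r_[F['rest'][:2],.045]
for p in [(.028,.06,.008),(.028,-.06,.008),(0,.06,.1),(0,-.06,.1),(.028,.06,0),(.028,-.06,0)]:
    q=proj('scene',f+P@np.array(p));print(p,q.round(1),((q-[110,170])*2.5).round(0))
E
```

```text
(0.028, 0.06, 0.008) [196.5 272.9] [216. 257.]
(0.028, -0.06, 0.008) [153.8 262.2] [109. 230.]
(0, 0.06, 0.1) [208.9 228.5] [247. 146.]
(0, -0.06, 0.1) [166.  220.2] [140. 125.]
(0.028, 0.06, 0) [196.2 276.6] [215. 266.]
(0.028, -0.06, 0) [153.5 265.7] [109. 239.]
```

View pics/m3.png

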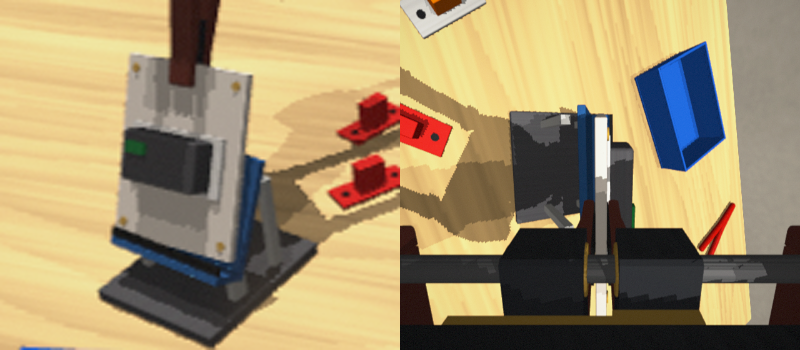

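The plate is behind the lip but rolled sideways. My Euler call was extrinsic, so the tilted attitude was wrong. I'll back up, correct it and seat the plate again.

```bash
sed -i "s/from_euler('zy'/from_euler('ZY'/" look.py; python3 - <<'E'
from look import *
Pb=Ro.from_euler('zy',[F['rest'][2],-np.radians(28)]).as_matrix()
P,R=plate_tool(F['rest'][2],np.radians(28));f=np.r_[F['rest'][:2],.045]
H=lambda x,z:f+P@[x,0,z]
o=get_obs();print(((o['ee_pos']-f)@P).round(4))
move_linear(o['ee_pos']+P[:,2]*.11,speed=.12)
move_linear(H(.013,.245),R,speed=.08)
move_linear(H(.012,.145),speed=.1);dwell(.2)
b=get_obs();print(b['time'],b['wrist_force'].round(1),b['grip_width'])
print('down',move_linear(H(.012,.118),speed=.02,until_force=4))
o=get_obs();d=(o['ee_pos']-f)@P;print(o['time'],d.round(4),o['wrist_force'].round(1))
if abs(d[2]-.13)<.004:
    print('back',move_linear(H(-.004,d[2]+.0005),speed=.02,until_force=5))
    o=get_obs();d=(o['ee_pos']-f)@P;print(o['time'],d.round(4),o['wrist_force'].round(1))
E
```

```text
[ 0.0131 -0.0153  0.1349]
18.775 [ 1.4 -0.  -3.9] 0.007572121488932718
down True
19.575 [ 0.0116 -0.0005  0.1303] [-3.6 -0.7  4.6]
back True
20.0167 [3.800e-03 1.000e-04 1.303e-01] [ 0.  -0.4  3.1]
```

The plate seats within 1 mm of the model at (0.0038, 0.0001) m. Releasing and retreating.

```bash
python3 - <<'E'
from look import *
P,R=plate_tool(F['rest'][2],np.radians(28));f=np.r_[F['rest'][:2],.045]
open_gripper();dwell(.2);o=get_obs();print(o['time'],o['wrist_force'].round(1),o['grip_width'])
move_linear(o['ee_pos']+P[:,2]*.10,speed=.15)
# long bracket: tool y across block (bracket y): tool x = bracket x
x,y,a=F['long']
for y2 in (a,a+np.pi,a-np.pi):print(y2,ik((x,y,.12),yawR(y2)))
tx,ty,ta=F['tray'];T=Rz=Ro.from_euler('z',ta).as_matrix()
L=np.array([tx,ty,0])+T@[0,.048,.004];S=np.array([tx,ty,0])+T@[.050,-.025,.004];print(L,S)
for y2 in (ta,ta+np.pi,ta-np.pi):print('L',y2,ik(L+[0,0,.1],yawR(y2)))
for y2 in (ta+np.pi/2,ta-np.pi/2):print('S',y2,ik(S+[0,0,.1],yawR(y2)))
move_pose((x-.045*np.cos(a),y-.045*np.sin(a),.16),yawR(a));dwell(.2)
c=get_calibration("wrist");im=camera("wrist")[:,:,::-1].copy();pickle.dump(c,open("c3.pkl","wb"))
cv2.imwrite("pics/w_long.png",im);cv2.imwrite("pics/s_plate.png",camera("scene")[:,:,::-1]);print(get_obs()['time'])
hsv=cv2.cvtColor(im,cv2.COLOR_BGR2HSV)
for n,lo,hi in (('blue',(100,120,40),(125,255,255)),('orange',(8,150,80),(22,255,255))):
    m=cv2.inRange(hsv,lo,hi);k,l,s,ce=cv2.connectedComponentsWithStats(m)
    for i in range(1,k):
        if s[i,4]>150:print(n,s[i],ray('wrist',ce[i],.033,c).round(4))
print('pred',[proj(0,np.r_[F['long'][:2],h],c).round(1) for h in(.005,.033)])
E
```

```text
21.5 [ 0.1 -0.6 -0.1] 0.08769216562363785
0.4187752427671377 [ 1.33272587e-01 -3.06281684e-01  1.76268189e+00 -4.44089210e-16
  1.68519245e+00  1.28529367e+00]
3.5603678963569307 [ 1.33272587e-01 -3.06281684e-01  1.76268189e+00 -4.44089210e-16
  1.68519245e+00 -1.85629898e+00]
-2.7228174108226555 [ 1.33272587e-01 -3.06281684e-01  1.76268189e+00 -4.44089210e-16
  1.68519245e+00 -1.85629898e+00]
[0.63889731 0.08634417 0.004     ] [0.67654606 0.00627188 0.004     ]
L -0.16102920319403288 [ 8.15699958e-02  2.16001176e-01  1.28408234e+00 -4.44089210e-16
  1.64150914e+00  1.81339553e+00]
L 2.9805634503957603 [ 8.15699958e-02  2.16001176e-01  1.28408234e+00 -4.44089210e-16
  1.64150914e+00 -1.32819713e+00]
L -3.302621856783826 [ 8.15699958e-02  2.16001176e-01  1.28408234e+00 -4.44089210e-16
  1.64150914e+00 -1.32819713e+00]
S 1.4097671236008638 [-4.10041064e-02  3.02479728e-01  1.18297206e+00 -4.44089210e-16
  1.65614086e+00  1.20025097e-01]
S -1.7318255299889294 None
24.1167
blue [312 156  19  37 702] [0.4452 0.095  0.033 ]
orange [491  20  14  15 161] [0.596  0.0195 0.033 ]
orange [527  30  13  15 156] [ 0.6008 -0.0078  0.033 ]
orange [439  41  13  15 157] [0.5677 0.0479 0.033 ]
orange [495 226  26  40 681] [ 0.4539 -0.0757  0.033 ]
pred [array([322. , 172.1]), array([322. , 174.8])]
```

```bash
cat > bk.py <<'E'
from look import *
def run(x,y,a,G,ya):
    g=np.array([x,y,.032])
    move_pose(g+[0,0,.05],yawR(a));print('hit',move_linear(g,speed=.1,until_force=8))
    grasp(35);o=get_obs();print(o['time'],o['grip_width'],o['grasp_force'])
    move_linear(g+[0,0,.09],speed=.15)
    p=np.array([G[0],G[1],.036])
    move_pose(p+[0,0,.06],yawR(ya));move_linear(p+[0,0,.015],speed=.12);dwell(.15)
    print('touch',move_linear(p-[0,0,.005],speed=.03,until_force=3));o=get_obs();print(o['time'],o['ee_pos'].round(4),o['grip_width'],o['wrist_force'].round(1))
def rel():
    open_gripper();dwell(.1);move_linear(get_obs()['ee_pos']+[0,0,.10],speed=.2);print(get_obs()['time'])
tx,ty,ta=F['tray'];T=Ro.from_euler('z',ta).as_matrix()
L=np.array([tx,ty,0])+T@[0,.048,.004];S=np.array([tx,ty,0])+T@[.050,-.025,.004]
E
python3 - <<'E'
from bk import *
run(.4452,.0948,F['long'][2],L,ta)
E
```

```text
hit False
26.5583 7.529422311925506e-05 0.0
touch False
29.6 [0.639  0.0864 0.0311] 0.000645273077994495 [-0.2  0.4 -0.2]
```

```bash
python3 - <<'E'
from bk import *
move_linear(get_obs()['ee_pos']+[0,0,.1],speed=.2);open_gripper()
x,y,a=F['long'];move_pose((.404,.077,.16),yawR(a));dwell(.15)
c=get_calibration("wrist");im=camera("wrist")[:,:,::-1].copy();pickle.dump(c,open("c4.pkl","wb"))
cv2.imwrite("pics/w_long2.png",im);cv2.imwrite("pics/s2.png",camera("scene")[:,:,::-1]);cv2.imwrite("pics/t2.png",camera("top")[:,:,::-1]);o=get_obs();print(o['time'],o['grip_width'])
hsv=cv2.cvtColor(im,cv2.COLOR_BGR2HSV)
m=cv2.inRange(hsv,(100,120,40),(125,255,255));k,l,s,ce=cv2.connectedComponentsWithStats(m)
for i in range(1,k):
    if s[i,4]>60:print(s[i],ray('wrist',ce[i],.033,c).round(4))
a=cv2.imread("pics/s2.png")[130:380,130:530];b=cv2.resize(cv2.imread("pics/t2.png")[150:350,150:500],(400,229))
w2=cv2.resize(im[60:340,120:560],(400,255));w1=cv2.resize(cv2.imread("pics/w_long.png")[60:340,120:560],(400,255))
cv2.imwrite("pics/m4.png",np.vstack([np.hstack([cv2.resize(a,(400,250)),cv2.resize(b,(400,250))]),np.hstack([w1,w2])]))
E
```

```text
32.8667 0.08807057851893599
[314 157  19  38 715] [0.4454 0.0949 0.033 ]
```

View pics/m4.png

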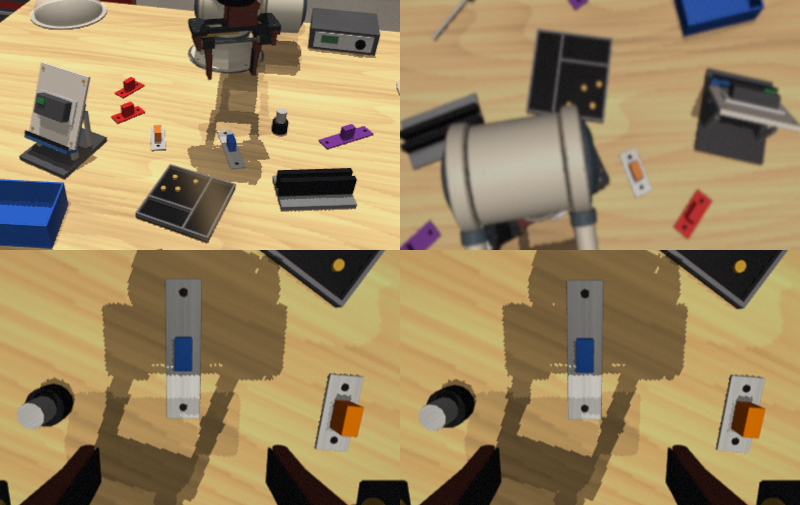

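The picture shows the plate seated well on the rest. The long bracket still lies where it was, and the grasp closed on air. I'll retry lower and print the state before and after closing.

```bash
python3 - <<'E'
from bk import *
a=F['long'][2];g=np.array([.4452,.0948,.027])
move_pose(g+[0,0,.04],yawR(a));print('hit',move_linear(g,speed=.1,until_force=8))
o=get_obs();print(o['time'],o['ee_pos'].round(4),o['orientation'].round(3).tolist(),o['grip_width'],o['wrist_force'].round(1))
c=get_calibration("wrist");cv2.imwrite("pics/w_g.png",camera("wrist")[:,:,::-1])
grasp(35);o=get_obs();print(o['time'],o['grip_width'],o['grasp_force'],o['wrist_force'].round(1))
cv2.imwrite("pics/w_g2.png",camera("wrist")[:,:,::-1])
print(proj(0,[[.4452,.0948,.033],[.4452,.0948,.005]],c))
for f in("w_g","w_g2"):
    m=cv2.inRange(cv2.cvtColor(cv2.imread(f"pics/{f}.png"),cv2.COLOR_BGR2HSV),(100,120,30),(125,255,255));k,l,s,ce=cv2.connectedComponentsWithStats(m);print([x.tolist() for x in s[1:] if x[4]>60])
E
```

```text
hit False
33.9083 [0.4456 0.0947 0.0279] [[0.914, 0.407, 0.001], [0.407, -0.914, 0.0], [0.001, 0.0, -1.0]] 0.0877877948749254 [ 1.1 -0.2 -0.2]
35.3 0.0004745393272373257 0.0 [-0.4  0.2 -0.5]
[[323.09879414 289.98829412]
 [322.89413751 270.8650533 ]]
[[308, 248, 32, 70, 2154]]
[[308, 248, 32, 70, 920]]
```

The fingers closed above the block. The finger pixels in the wrist image, and the tips ending only ~17 mm below the plate's top edge in the earlier picture, both say the tips are about 25-30 mm shorter than stated. I'll measure it by touching the block top (33 mm) with the closed fingers.

```bash
python3 - <<'E'
from bk import *
g=get_obs()['ee_pos']
print('touch',move_linear(g-[0,0,.028],speed=.025,until_force=3));o=get_obs();print(o['time'],o['ee_pos'].round(4),o['wrist_force'].round(1),'tips ahead',o['ee_pos'][2]-.033)
E
```

```text
touch True
35.7833 [0.4454 0.0948 0.0228] [-0.3 -0.6  3.4] tips ahead -0.010249895572848208
```

The tips stand 10 mm behind the TCP, not 17 mm ahead. I'll correct the heights and pick up the bracket.

```bash
sed -i 's/,\.032\])/,.005])/;s/,\.036\])/,.009])/;s/move_pose(g+\[0,0,.05\]/move_pose(g+[0,0,.035]/' bk.py
cat >> bk.py <<'E'
def safe(*A):
    run(*A);w=get_obs()['grip_width'];print('w',w)
    if .012<w<.02: rel()
E
python3 - <<'E'
from bk import *
print(ik((.4452,.0948,.005),yawR(F['long'][2])) is not None, ik(L+[0,0,0],yawR(ta)) is not None)
move_linear(get_obs()['ee_pos']+[0,0,.012],speed=.1);open_gripper()
safe(.4452,.0948,F['long'][2],L,ta)
E
```

```text
True True
hit False
39.2833 0.015604026583396685 35.00005066394806
touch True
42.025 [0.6388 0.0863 0.0088] 0.01567851299191645 [ 1.4 -0.3  3.2]
w 0.01567851299191645
43.9583
```

```bash
python3 - <<'E'
from bk import *
def blob(lo,hi):
    c=get_calibration("wrist");im=camera("wrist")[:,:,::-1].copy();m=cv2.inRange(cv2.cvtColor(im,cv2.COLOR_BGR2HSV),lo,hi)
    k,l,s,ce=cv2.connectedComponentsWithStats(m);return [(s[i].tolist(),ray(0,ce[i],.033,c).round(4).tolist()) for i in range(1,k) if s[i,4]>250]
print('long',blob((100,120,30),(125,255,255)),L)
x,y,a=F['short'];move_pose((x-.045*np.cos(a),y-.045*np.sin(a),.13),yawR(a));dwell(.1)
print(get_obs()['time'],'short',blob((8,150,60),(22,255,255)),F['short'])
print(ik(S+[0,0,.005],yawR(ta+np.pi/2)) is not None)
E
```

```text
long [([310, 219, 23, 48, 1050], [0.6397, 0.0868, 0.033])] [0.63889731 0.08634417 0.004     ]
45.225 short [([313, 157, 21, 42, 872], [0.4533, -0.0766, 0.033]), ([535, 335, 23, 71, 451], [0.362, -0.3119, 0.033]), ([86, 340, 20, 66, 467], [0.2349, 0.0551, 0.033])] [ 0.45214786 -0.07711537  0.33095152]
True
```

The long bracket lies in its bay at the target. The orange block is at (0.453, -0.077), which matches the fit. Next, the short bracket.

```bash
python3 - <<'E'
from bk import *
safe(.4529,-.0768,F['short'][2],S,ta+np.pi/2)
E
```

```text
hit False
47.3583 0.015558256561962365 34.99994337558746
touch True
50.25 [0.6765 0.0063 0.0088] 0.01594830552996489 [-0.3 -0.3  3. ]
w 0.01594830552996489
52.1833
```

```bash
python3 - <<'E'
from bk import *
c=get_calibration("wrist");im=camera("wrist")[:,:,::-1].copy();hsv=cv2.cvtColor(im,cv2.COLOR_BGR2HSV)
for lo,hi in(((8,150,60),(22,255,255)),((100,120,30),(125,255,255))):
    k,l,s,ce=cv2.connectedComponentsWithStats(cv2.inRange(hsv,lo,hi));print([(s[i].tolist(),ray(0,ce[i],.037,c).round(4).tolist()) for i in range(1,k) if s[i,4]>200])
print(S,L,get_obs()['wrist_force'].round(1));print(close_job())
E
```

```text
[([312, 219, 23, 49, 1065], [0.6757, 0.0109, 0.037]), ([86, 332, 44, 75, 1511], [0.493, -0.0618, 0.037]), ([514, 332, 44, 75, 1512], [0.8237, -0.1147, 0.037]), ([292, 425, 348, 20, 4710], [0.782, -0.171, 0.037])]
[([223, 127, 52, 25, 1256], [0.6395, 0.0868, 0.037]), ([390, 410, 85, 23, 960], [0.7458, -0.1527, 0.037])]
[0.67654606 0.00627188 0.004     ] [0.63889731 0.08634417 0.004     ] [-0.1 -1.  -0.2]
the job is handed in; nothing more can be done
None
```

I handed the job in at about 52 s with the plate leaning on the rest and both brackets let go in their bays. My last camera check put the long bracket within about 1 mm of its bay centre and the short one about 5 mm off; the verdict was not shown to me.

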